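Set a blank feed selector by its clicks and switch the remote on

TASK

The dial of the wire-feed remote has no marks left: turn its round knob gently anticlockwise until it comes up against its end stop, then clockwise to the fifth click from there, and leave it resting in that click. Only then push the toggle over to the far side of the box, where the aerial stands, to switch the remote on. Do not strain the knob against the stop, and leave the loose parts round the box where they lie.

Things in the scene. Friction and masses are not known exactly. Their poses are not given: they have to be found in the camera images.
- remote: grey die-cast box on magnet feet, held fast to the table; 150 mm (its x) by 240 mm (its y), panel on top at z = 66 mm; origin under its centre; its x points to the far side, where a stub aerial stands, 110 mm high, at x = 86, y = -88 mm. On the panel: knob at x = 0, y = +52 mm, toggle at x = 0, y = -70 mm
- knob_grip (a point): fixed point on the upright axis of the black ribbed knob (43 mm across, 6 to 27 mm above the panel, no mark), 21 mm above the panel. It does not turn: the knob's angle is not measured. Clicks are even, 20 to 40 degrees apart; about 0.2 N m lifts it out of one, then it pulls itself into the next. At its springy end stop it rests in a notch that counts as nought; keep below 0.6 N m there
- toggle_pivot (a point): pivot of the steel toggle, 4 mm above the panel; axes as the box's. The lever is 34 mm long, round, 7 to 10 mm thick. It swings in the box's xz plane, 0.45 rad either side of upright: off leans to the box's -x (near side), on to +x (far side). A spring carries it over once past upright; a few newtons at its tip move it
- toggle (a joint): angle of the toggle lever: 0 rad is off (leans to the near side), 0.9 rad is on (leans to the far side)
- coupon_a: bystander: flat steel coupon, 50 x 100 x 6 mm, lying flat; origin under its centre
- hex_nut: bystander: hexagon nut, 28 x 24 x 13 mm, lying flat; origin under its centre
- marker_pen: bystander: paint marker, 136 mm long, 18 mm thick, lying on its side; origin under its centre

How it is judged:
By the outcome, as a careful person would: the job done as asked, in the order asked, and still so for the second after the job is handed in, with the robot touching nothing.
It also fails if it takes over 72 s, if anything falls off the work surface, if the arm or the gripper's body presses on something with over 40 N, if the wrist force passes 120 N, or if a joint passes its speed limit or range.

ROBOT

A 7-joint arm with a two-finger parallel gripper is mounted at the origin on a cart in front of the work surface, level with it; the furniture and walls round the work are solid. World frame = base frame: x ahead of the robot, y to its left, z up, the work surface at z = 0. Lengths are in m, angles in degrees, forces in N, time in s.
With the tool pointing down it reaches from about 0.35 to 0.775 m from the base axis. Payload 3.1 kg.
Tool frame: the origin (TCP) lies on the centre line of the jaws, within the pads' length; the fingertips stand 17 mm ahead of it and the grasp point (between the pads) lies 2 mm behind it (robot.tip_reach is the distance from the TCP to the fingertips, in m); z points along the fingers, y is the line along which they close (so a half turn about z gives the same grasp; the last joint's range is limited). The gripper opens to 85 mm and grips with 20 to 120 N. Pads are 22 mm wide; open, the fingers measure 114 mm over their backs; the gripper's body (76 mm by 85 mm) begins 54 mm behind the grasp point. The pads swing forward as they close: fully open they stand 13 mm farther back than shut.
Start: joints at [72.668, 17.813, 0.802, 86.603, -0.252, 75.585, -1.558], TCP at [0.142, -0.531, 0.248] pointing down, gripper open.
Joint ranges: [-154.91, 154.91], [-16.99, 109.72], [-72.82, 74.43], [7.12, 147.25], [-82.49, 262.49], [11.32, 116.49], [-174.64, 174.64]. Speed limits (degrees/s): [159.86, 159.86, 180, 180, 180, 180, 180].

INTERFACE

Orientations are given as [roll, pitch, yaw] about the fixed x, y, z axes, in that order (R = Rz(yaw) Ry(pitch) Rx(roll)).
In Python, from station import robot, fingers, vision, workorder, recognise gives the robot as it stands. Calls block until the motion is done:
- robot.move_to(position, orientation): joint-space move of the TCP to a pose.
- robot.line_to(position, orientation=None, velocity=0.15, f_stop=None): straight line of the TCP; orientation=None keeps the orientation; velocity is the mean speed in m/s. With f_stop (N) it stops when the force on the tool has changed by that much, and returns True; else False.
- robot.move_j(angles): joint-space move.
- fingers.gripper_to(opening, force=None): opening from 0.0 (shut) to 1.0 (fully open); force is the grip in N (None keeps the last); returns when the fingers have stopped.
- robot.pause(seconds).
- robot.inverse_kinematics(position, orientation): joint angles nearest the present ones, or None.
- vision.grab_frame(name): name is "scene" or "top"; returns the picture (420x560x3 uint8, red, green, blue); there is no depth.
- vision.calibration(name): a dict with "mtx" (3x3 intrinsics, pixels), "extrinsics" (4x4, takes a point from world to camera coordinates). Camera axes: x right, y up, looking along -z (the intrinsics and any distortion apply to the point x, -y, -z); pixel columns grow to the right and rows downward; lengths in m; the calibration is good to about 2 mm. A picture is of the moment at which its call begins. calibration takes no time and is no camera call.
A pose or a line that the arm cannot do raises robot.PlanningError and nothing moves.
- workorder.close_job(): hands the job in; it is judged then, once.
Trained networks look in the newest picture that a camera, given by its name, has taken for a name from the list of things; names that differ only in an ending like _2 or _b are one class to them, and where a whole thing is asked for, a point or a joint stands for the part that bears it (a point fixed in the world has none). Each returns a list of dicts, best first, with "p" (0 to 1); they miss things now and then, are a little off and sometimes report something else, mostly with a low value. They report only what shows in the picture. A call takes as long as a camera call.
- recognise(label, camera): "rect" ([centre column, centre row, width, height] in pixels, round what is visible of it).
Readings, each from a call of its own:
- robot.current_time_s(): time.
- robot.current_joint_positions(): joint angles.
- robot.current_dq(): joint speeds.
- robot.current_joint_torque(): joint torques, N m.
- robot.current_tool_pos(): TCP position.
- robot.current_eef_rot(): TCP orientation.
- robot.current_contact_force(): force on the tool from outside, world axes, zero at the start.
- robot.current_torque(): the same for the moment, N m.
- robot.current_finger_gap(): opening from 0.0 (shut) to 1.0 (fully open).
- robot.current_gripper_force(): force on a finger pad.
Only numpy, scipy, OpenCV 4.12 (cv2) and the standard library are available. Lean on these libraries where they do the work, as an engineer would, in place of code of your own. Each camera call takes 0.05 s, during which the arm holds its last target. There are 200 camera calls.

## Working session

There is one attempt and no reset: what is moved stays moved. The work goes in short steps, each a Python script; the robot and the scene stay as the last script left them, time stands still between calls to the robot, and variables do not carry over. Pictures are saved under pics/ and viewed, at most 10 in all, crops included, and the job is handed in when it is done.

```bash
ls; mkdir -p pics; python3 - <<'E'
from station import robot, fingers, vision, workorder, recognise
import cv2, numpy as np
for c in ("scene","top"):
    im=vision.grab_frame(c); cv2.imwrite(f"pics/{c}0.png",im[:,:,::-1])
    k=vision.calibration(c); print(c,np.round(k["mtx"],1).tolist(),np.round(k["extrinsics"],4).tolist(),[x for x in k if x not in("mtx","extrinsics")])
    for l in ("remote","knob_grip","toggle","coupon_a","hex_nut","marker_pen"):
        print(l,[(np.round(d["rect"],1).tolist(),round(d["p"],2)) for d in recognise(l,c)][:3])
print(robot.current_time_s())
E
```

```text
pics
scene [[473.5, 0.0, 275.5], [0.0, 473.5, 200.8], [0.0, 0.0, 1.0]] [[0.5687, -0.8225, 0.0051, -0.3233], [0.3927, 0.2769, 0.877, -0.2571], [-0.7227, -0.4968, 0.4805, -0.5194], [0.0, 0.0, 0.0, 1.0]] []
remote [([305.6, 228.8, 150.0, 111.1], 0.76)]
knob_grip [([305.1, 229.4, 150.0, 111.2], 0.7)]
toggle [([326.2, 212.7, 9.4, 13.0], 0.6)]
coupon_a [([218.6, 201.8, 25.9, 22.7], 0.6)]
hex_nut [([285.7, 288.5, 16.4, 18.3], 0.74)]
marker_pen []
top [[464.7, 0.0, 278.9], [0.0, 464.7, 210.2], [0.0, 0.0, 1.0]] [[0.017, -0.9993, 0.0322, -0.0348], [0.9849, 0.0223, 0.1717, -0.5337], [-0.1723, 0.0288, 0.9846, -0.9294], [0.0, 0.0, 0.0, 1.0]] []
remote [([303.5, 209.1, 132.8, 107.9], 0.78), ([308.1, 165.4, 61.9, 19.1], 0.28)]
knob_grip [([301.1, 211.3, 132.4, 104.0], 0.7)]
toggle []
coupon_a [([217.0, 200.3, 33.0, 44.7], 0.76)]
hex_nut [([327.0, 280.1, 14.7, 12.6], 0.59)]
marker_pen [([308.5, 163.5, 58.7, 22.6], 0.75)]
0.7
```

```bash
python3 - <<'E'
import cv2
a=cv2.imread("pics/scene0.png")[140:320,190:430];b=cv2.imread("pics/top0.png")[130:310,180:420]
cv2.imwrite("pics/s1.png",cv2.resize(a,(792,594),interpolation=cv2.INTER_CUBIC));cv2.imwrite("pics/t1.png",cv2.resize(b,(792,594),interpolation=cv2.INTER_CUBIC))
E
```

```text
(no output)
```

View pics/s1.png

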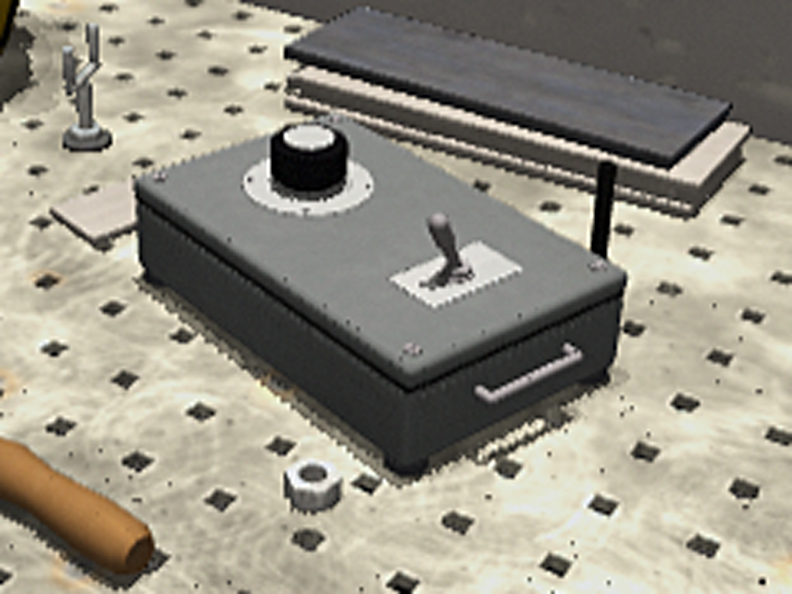

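View pics/t1.png

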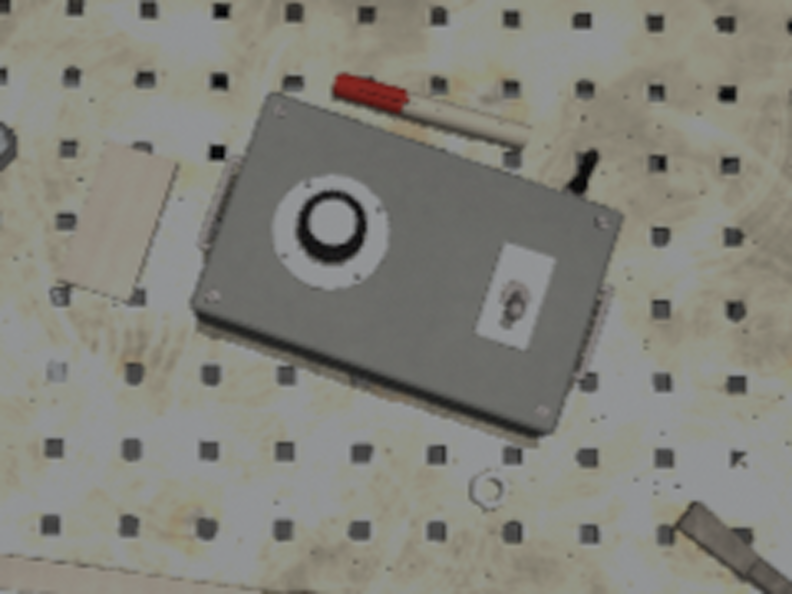

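The top crop shows the knob cap at (333,222), the toggle plate at (515,297) and the panel corners. The scene crop shows the knob top at (310,138), the toggle tip at (437,220) leaning to the near side, and the aerial tip at (607,165). I'll fit the box pose to both views and triangulate the heights.

```bash
cat > geo.py <<'E'
import numpy as np
from station import vision
def proj(c,P):
    k=vision.calibration(c); P=np.atleast_2d(P)
    q=P@k["extrinsics"][:3,:3].T+k["extrinsics"][:3,3]
    u=np.c_[q[:,0]/-q[:,2],-q[:,1]/-q[:,2],np.ones(len(q))]@k["mtx"].T
    return u[:,:2]
E
python3 - <<'E'
import numpy as np
from geo import proj
from scipy.optimize import least_squares as ls
T=lambda p:np.array(p)/3.3+[180,130]-0.35
S=lambda p:np.array(p)/3.3+[190,140]-0.35
# box points: (x,y,z above table)
top=[((.075,.12,.066),(272,93)),((.075,-.12,.066),(623,214)),((-.075,-.12,.066),(550,434)),((-.075,.12,.066),(193,308)),((0,.052,.093),(333,222)),((0,-.07,.066),(515,297))]
sc=[((-.075,.12,.066),(136,183)),((-.075,-.12,.066),(410,378)),((.075,-.12,.066),(626,275)),((0,.052,.093),(310,138)),((0,-.07,.066),(456,273)),((.086,-.088,.110),(607,163))]
def W(v,P):
    c,s=np.cos(v[2]),np.sin(v[2]);P=np.array(P);return P@np.array([[c,s,0],[-s,c,0],[0,0,1]])+[v[0],v[1],v[3]]
def f(v):
    return np.r_[(proj("top",W(v,[a for a,_ in top]))-T([b for _,b in top])).ravel(),(proj("scene",W(v,[a for a,_ in sc]))-S([b for _,b in sc])).ravel()]
r=ls(f,[.5,-.1,-.3,0],loss="soft_l1",x_scale=[.1,.1,.1,.1]);print("xy yaw dz",r.x,np.degrees(r.x[2]));print(np.round(f(r.x).reshape(-1,2),1).tolist())
print("knob,toggle",W(r.x,[(0,.052,.087),(0,-.07,.07)]))
def tri(a,b):
    return ls(lambda p:np.r_[(proj("top",p)-T(a))[0],(proj("scene",p)-S(b))[0]],[.5,-.1,.08]).x
print("tri knob top",tri((333,222),(310,138)),"tri plate",tri((515,297),(456,273)), "toggle tip",tri((512,312),(437,220)))
# far plank corners, scene, guess z .03-.06
for px in [(285,50),(672,163),(732,105),(690,213),(287,108)]:
    for z in (0,.05):
        q=ls(lambda p:(proj("scene",[p[0],p[1],z])-S(px))[0],[.7,0]).x;print(px,z,q.round(3))
from station import robot
for y in range(-180,181,30):
    p=W(r.x,[(0,.052,.087)])[0]
    a=robot.inverse_kinematics(p.tolist(),[180,0,y]); b=robot.inverse_kinematics((p+[0,0,.1]).tolist(),[180,0,y]);print(y,None if a is None else np.round(a),b is not None)
print(robot.current_eef_rot())
E
```

```text
xy yaw dz [ 0.53718666 -0.07558897 -0.31837613 -0.00309585] -18.2416086182333
[[-0.6, -1.6], [1.2, -0.8], [1.6, 0.5], [-1.2, -0.3], [0.2, 0.3], [0.3, -0.4], [-2.2, -1.3], [-0.5, -0.7], [1.4, -0.3], [-0.7, 1.8], [-0.3, 1.7], [0.2, 1.5]]
knob,toggle [[ 0.55346394 -0.02620224  0.08390415]
 [ 0.51527493 -0.14207112  0.06690415]]
tri knob top [ 0.55389114 -0.02642984  0.09342256] tri plate [ 0.51450578 -0.14192003  0.06638884] toggle tip [ 0.50064871 -0.13575468  0.1013004 ]
(285, 50) 0 [0.828 0.178]
(285, 50) 0.05 [0.731 0.112]
(672, 163) 0 [ 0.82  -0.141]
(672, 163) 0.05 [ 0.724 -0.174]
(732, 105) 0 [ 0.931 -0.141]
(732, 105) 0.05 [ 0.824 -0.174]
(690, 213) 0 [ 0.762 -0.177]
(690, 213) 0.05 [ 0.672 -0.206]
(287, 108) 0 [0.742 0.117]
(287, 108) 0.05 [0.655 0.057]
-180 [ 30.  33. -41.  97.  25.  59.  71.] True
-150 [ 42.  42. -62.  97.  40.  66.  89.] True
-120 [ 42.  42. -62.  97.  40.  66. 119.] True
-90 [ -42.   42.   64.  100.  -41.   66. -144.] True
-60 [  15.   28.  -20.   98.   11.   56. -158.] True
-30 [  21.   29.  -27.   98.   15.   57. -132.] True
0 [  23.   30.  -30.   98.   17.   57. -103.] True
30 [ 24.  31. -32.  98.  19.  57. -75.] True
60 [ 27.  32. -37.  97.  22.  58. -47.] True
90 [ 29.  32. -40.  97.  24.  59. -18.] True
120 [ 31.  33. -42.  97.  25.  59.  10.] True
150 [ 32.  34. -44.  97.  26.  60.  39.] True
180 [ 30.  33. -41.  97.  25.  59.  71.] True
[1.79996978e+02 1.28924994e-03 1.49448113e+01]
```

```bash
python3 - <<'E'
from station import robot, fingers
import numpy as np
K=[.5537,-.0263]
st=lambda s:print(s,round(robot.current_time_s(),2),"F",np.round(robot.current_contact_force(),2),"M",np.round(robot.current_torque(),3),"gap",round(robot.current_finger_gap(),3),"gf",np.round(robot.current_gripper_force(),1))
q=robot.inverse_kinematics(K+[.2],[180,0,-60]);print(np.round(q,1))
robot.move_j(q);st("hover");
print(robot.line_to(K+[.086],f_stop=6));st("down");print(np.round(robot.current_tool_pos(),4))
fingers.gripper_to(0.0,20);robot.pause(.2);st("grip");print(np.round(robot.current_tool_pos(),4),np.round(robot.current_joint_positions(),1))
q=np.array(robot.current_joint_positions());q[6]+=3
robot.move_j(q.tolist());st("+3")
E
```

```text
[  19.7   22.1  -25.3   89.6    9.9   70.5 -157.3]
hover 3.02 F [ 0.86  0.24 -0.07] M [-0.019 -0.059  0.01 ] gap 1.001 gf 0.0
False
down 3.93 F [0.11 0.09 0.57] M [ 0.021 -0.01   0.016] gap 0.998 gf 0.0
[ 0.5546 -0.0263  0.0869]
grip 4.6 F [-0.56  1.05  6.09] M [ 0.048  0.101 -0.001] gap 0.497 gf 21.4
[ 0.5544 -0.0262  0.0868] [  18.4   28.6  -23.8   97.6   13.4   56.5 -160.2]
+3 4.85 F [-1.45 -0.31  3.41] M [ 0.065  0.014 -0.159] gap 0.495 gf 21.2
```

```bash
cat > turn.py <<'E'
from station import robot, fingers
import numpy as np
def turn(step,n,lim):
    """j7 steps in degrees; stop when |Mz|>lim. Prints j7:Mz"""
    q=np.array(robot.current_joint_positions()); a0=q[6]; out=[]
    for i in range(n):
        q[6]=a0+step*(i+1); robot.move_j(q.tolist())
        m=robot.current_torque()[2]; out.append(f"{q[6]:.0f}:{m:.2f}")
        if abs(m)>lim: break
    print(" ".join(out)); print("t",round(robot.current_time_s(),2),"F",np.round(robot.current_contact_force(),1),"j7",round(robot.current_joint_positions()[6],1),"pos",np.round(robot.current_tool_pos(),4),"gap",round(robot.current_finger_gap(),3))
E
python3 - <<'E'
from turn import *
turn(3,25,.33)
E
```

```text
-154:-0.10 -151:-0.10 -148:0.01 -145:0.01 -142:0.08 -139:0.21 -136:0.21 -133:0.23 -130:0.03 -127:-0.24 -124:-0.16 -121:-0.11 -118:-0.06 -115:0.00 -112:0.06 -109:0.08 -106:0.15 -103:0.21 -100:0.01 -97:-0.16 -94:-0.10 -91:-0.05 -88:0.04 -85:0.01 -82:0.07
t 11.1 F [3.1 3.6 0. ] j7 -82.4 pos [ 0.5546 -0.0257  0.0869] gap 0.492
```

```bash
python3 - <<'E'
from turn import *
turn(3,27,.32)
E
```

```text
-79:0.19 -76:0.20 -73:0.25 -70:0.03 -67:-0.19 -64:-0.11 -61:-0.02 -58:-0.01 -55:0.09 -52:0.09 -49:0.16 -46:0.16 -43:0.18 -40:0.04 -37:-0.18 -34:-0.14 -31:-0.01 -28:-0.03 -25:-0.00 -22:0.10 -19:0.08 -16:0.22 -13:0.25 -10:0.03 -7:-0.21 -4:-0.17 -1:-0.21
t 17.85 F [-0.1  4.3  2. ] j7 -1.5 pos [ 0.5541 -0.0254  0.0869] gap 0.497
```

```bash
python3 - <<'E'
from turn import *
turn(2,8,.3)
E
```

```text
1:-0.30
t 18.1 F [1.9 4.1 1.1] j7 0.4 pos [ 0.5541 -0.0253  0.0869] gap 0.497
```

```bash
python3 - <<'E'
from turn import *
turn(2,4,.38)
E
```

```text
2:-0.44
t 18.35 F [1.3 4.5 1.5] j7 2.3 pos [ 0.554  -0.0254  0.0869] gap 0.494
```

```bash
python3 - <<'E'
from turn import *
turn(-3,51,.42)
E
```

```text
-1:-0.30 -4:-0.24 -7:-0.28 -10:-0.08 -13:0.22 -16:0.09 -19:0.02 -22:0.04 -25:-0.03 -28:-0.08 -31:-0.15 -34:-0.22 -37:-0.23 -40:-0.13 -43:0.23 -46:0.10 -49:0.07 -52:0.02 -55:-0.02 -58:-0.08 -61:-0.13 -64:-0.20 -67:-0.26 -70:-0.10 -73:0.23 -76:0.14 -79:0.09 -82:0.05 -85:-0.06 -88:-0.09 -91:-0.11 -94:-0.14 -97:-0.24 -100:-0.08 -103:0.16 -106:0.17 -109:0.08 -112:0.09 -115:-0.02 -118:-0.06 -121:-0.13 -124:-0.23 -127:-0.31 -130:-0.16 -133:0.22 -136:0.18 -139:0.05 -142:-0.01 -145:0.00 -148:-0.05 -151:-0.10
t 31.1 F [ 4.5  1.7 -1.5] j7 -150.6 pos [ 0.5545 -0.0262  0.087 ] gap 0.494
```

```bash
python3 - <<'E'
from turn import *
turn(-2,5,.42)
fingers.gripper_to(1.0); print("F",np.round(robot.current_contact_force(),1),np.round(robot.current_torque(),3))
robot.line_to([.554,-.0262,.18])
c,s=np.cos(np.radians(-18.24)),np.sin(np.radians(-18.24))
P=lambda x,z:[.515+c*x,-.142+s*x,z]
fingers.gripper_to(0.0)
robot.move_to(P(-.05,.18),[180,0,-18.24])
print("down",robot.line_to(P(-.05,.102),f_stop=6),np.round(robot.current_tool_pos(),4),np.round(robot.current_eef_rot(),1),robot.current_time_s())
from station import vision,recognise
import cv2
for n in ("scene","top"):
    cv2.imwrite(f"pics/{n}2.png",vision.grab_frame(n)[:,:,::-1])
a=cv2.imread("pics/scene2.png")[140:320,190:430];b=cv2.imread("pics/top2.png")[130:310,180:420]
cv2.imwrite("pics/c2.png",cv2.resize(np.hstack([a,b]),(800,300),interpolation=cv2.INTER_CUBIC))
E
```

```text
-153:-0.15 -155:-0.12 -157:-0.18 -159:-0.22 -161:0.02
t 32.35 F [ 3.4  1.9 -0.1] j7 -160.5 pos [ 0.5544 -0.0262  0.0869] gap 0.498
F [-0.2 -0.4  0.2] [-0.02   0.049  0.027]
down False [ 0.4684 -0.1259  0.1026] [-1.80e+02 -1.00e-01 -1.82e+01] 35.9583
```

View pics/c2.png

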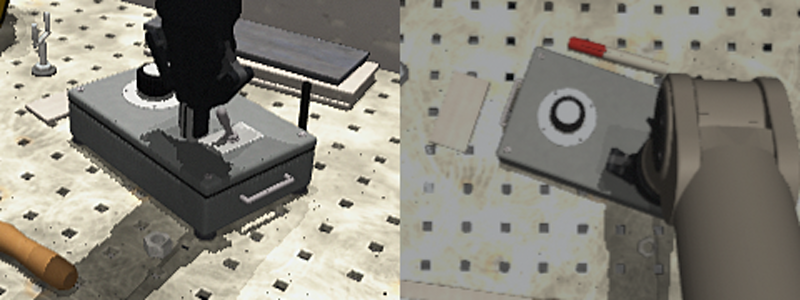

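The closed fingers stand just near-side of the toggle (fingertips about (195,130), lever about (225,125) in the left half), and the knob is free. Next I push towards the far side.

```bash
python3 - <<'E'
from turn import *
from station import vision,recognise
import cv2
c,s=np.cos(np.radians(-18.24)),np.sin(np.radians(-18.24))
P=lambda x,z:[.515+c*x,-.142+s*x,z]
for x in (-.03,-.024,-.02,-.016,-.013,-.011,-.009,-.007):
    h=robot.line_to(P(x,.102),velocity=.05,f_stop=15); F=robot.current_contact_force(); print(x,h,"Fx",round(c*F[0]+s*F[1],1),np.round(F,1),np.round(robot.current_tool_pos(),4))
    if h: break
robot.line_to(P(-.045,.102)); robot.line_to(P(-.045,.2)); robot.move_to([.3,-.4,.25],[180,0,-18.24])
for n in ("scene","top"):
    cv2.imwrite(f"pics/{n}3.png",vision.grab_frame(n)[:,:,::-1])
a=cv2.imread("pics/scene3.png")[140:320,190:430];b=cv2.imread("pics/top3.png")[130:310,180:420]
cv2.imwrite("pics/c3.png",cv2.resize(np.hstack([a,b]),(800,300),interpolation=cv2.INTER_CUBIC))
print(robot.current_time_s())
E
```

```text
-0.03 False Fx 0.1 [0.2 0.3 0.7] [ 0.4866 -0.1326  0.1019]
-0.024 False Fx -2.4 [-2.3  0.7  1.6] [ 0.492  -0.1343  0.1019]
-0.02 False Fx 0.5 [0.7 0.4 0.4] [ 0.4971 -0.1361  0.1021]
-0.016 False Fx 0.8 [ 0.7 -0.3  0. ] [ 0.5004 -0.1372  0.102 ]
-0.013 False Fx 0.9 [ 0.8 -0.2  0.3] [ 0.5031 -0.1381  0.1021]
-0.011 False Fx 0.7 [0.9 0.6 0.5] [ 0.5048 -0.1386  0.102 ]
-0.009 False Fx -0.5 [-0.5  0.3  1.5] [ 0.5066 -0.1392  0.102 ]
-0.007 False Fx -0.3 [0.  0.9 0.3] [ 0.5085 -0.1399  0.102 ]
40.9083
```

View pics/c3.png

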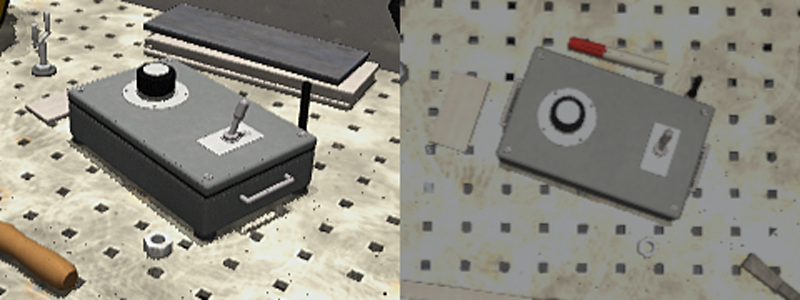

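The toggle now leans to the far side (tip about (242,103) on the left and (667,132) on the right). The coupon, nut and pen lie where they were.

```bash
python3 -c "
from station import workorder
print(workorder.close_job())"
```

```text
the job is handed in; nothing more can be done
None
```

The job is handed in: I turned the knob to its stop (peak 0.44 N m), brought it back clockwise and left it in the fifth click, then pushed the toggle over to on; the loose parts were not disturbed, and it took about 41 s.

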